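# Release and pull a filter cartridge

## Task

The disc-topped cartridge in the filter block is due for replacement. Press it gently straight down until its push-to-release latch lets go and it springs up, then pull it out and stand it upright on the floor of the steel tray, clear of the dish that lies there. Leave the bar-topped cartridge latched in its bay, and do not force anything against the block.

Things in the scene. Friction and masses are not known exactly. Their poses are not given: they have to be found in the camera images.
- filter_block: white filter block fixed to the table, 83 (x) x 156 (y) x 103 mm high, with two open-topped bays side by side along its y axis, centres at y = +40 and -40 mm, x = 0. Origin on the table under the midpoint of the bays; z up. The face with the vent slots looks to -x; the closed latch case is at x = 18 to 58 mm. Each bay takes a 34 x 56 mm cartridge with 1 mm of play all round.
- bay_left (a point): middle of the mouth (103 mm high) of the bay at block y = +40 mm. In each bay a latch holds the cartridge down on a spring; pulling does not open it. Pressing down takes about 4 to 6 N, up to 10 N as the latch yields, then meets a hard stop 6 to 18 mm below the latched height: the depth differs each time and cannot be seen. The latch lets go only in the last 2 mm before the stop.
- bay_right (a point): middle of the mouth of the bay at block y = -40 mm, the same inside. Feel for the stop: 12 to 14 N is enough, forces above 50 N between cartridge and block do damage. Once let go the latch stays open; when the pressing finger is lifted, the spring raises the cartridge to 28 mm above its latched height and holds it there loosely, ready to be pulled straight up.
- disc_cartridge_center (a point): cartridge to take out: grey plastic, 34 (x) x 56 (y) x 95 mm high, 0.1 to 0.2 kg; on its flat top a round metal disc, 24 mm across, 3 mm high. Point at its centre, 47.5 mm above its underside; axes as the block's. Its head (top 33 mm) is a full 34 mm thick, gripped across x; below that its back (+x) is recessed 7 mm. Latched, the head stands 22 mm out of the bay; either bay may hold it.
- bar_cartridge_center (a point): the other cartridge, in the other bay: the same but for its top, which has a straight metal bar 44 mm long (y), 8 mm wide, 3 mm high in place of the disc. Point at its centre, 47.5 mm above its underside. To stay latched as it is.
- tray: shallow steel tray fixed to the table, 110 (x) x 170 (y) x 16 mm high, floor and walls 3 mm thick. Origin under its centre on the table, z up. A dish lies in the half towards its +y; the half towards -y is free.
- tray_dish_center (a point): pink culture dish with lid, 60 mm diameter, 15 mm high, lying loose in the +y half of the tray; point at its centre, half-way up. To be left lying there.
Things that resemble listed ones, but are neither listed nor needed, are in the scene too. What is shaped like the part that bears bar_cartridge_center but purple or turquoise is not meant.

How it is judged:
By the outcome, as a careful person would: the job done as asked, in the order asked, and still so for the second after the job is handed in, with the robot touching nothing.
It also fails if it takes over 54 s, if anything falls off the work surface, if the arm or the gripper's body presses on something with over 40 N, if the wrist force passes 120 N, or if a joint passes its speed limit or range.

## Robot

A 6-joint arm with a two-finger parallel gripper is mounted at the origin on a cart in front of the work surface, level with it; the furniture and walls round the work are solid. World frame = base frame: x ahead of the robot, y to its left, z up, the work surface at z = 0. Lengths are in m, angles in rad, forces in N, time in s.
With the tool pointing down it reaches from about 0.3 to 0.875 m from the base axis. Payload 6.4 kg.
Tool frame: the origin (TCP) lies on the centre line of the jaws, within the pads' length; the fingertips stand 17 mm ahead of it and the grasp point (between the pads) lies 2 mm behind it; z points along the fingers, x is the direction in which the jaws open and shut, and the axes are right-handed (so a half turn about z gives the same grasp; the last joint's range is limited). The gripper opens to 85 mm and grips with 20 to 120 N. Pads are 22 mm wide; open, the fingers measure 114 mm over their backs; the gripper's body (76 mm by 85 mm) begins 54 mm behind the grasp point. The pads swing forward as they close: fully open they stand 13 mm farther back than shut.
Start: joints at [0.897, 0.181, 1.607, -0, 1.354, -0.206], TCP at [0.259, 0.513, 0.248] pointing down, gripper open.
Joint ranges: [-2.99, 2.99], [-0.89, 2.07], [0.3, 2.58], [-1.14, 4.28], [0, 2.63], [-3.12, 3.12]. Speed limits (rad/s): [2.57, 2.57, 3.01, 3.14, 3.14, 3.14].

## Interface

Orientations are given as a unit quaternion [w, x, y, z].
In Python, from bench import ctrl gives the robot as it stands.
- The arm moves only by the tool servo_tool, never from a script. Its argument "increments" is text: rows parted by semicolons, each of 5 numbers parted by spaces: the shift along the tool's x, y, z in cm, then the turn about the tool's z in rad, then the opening, from 0 (shut) to 1 (fully open). In form: dx dy dz yaw gripper; .... A call has 1 to 10 rows; each row shifts and turns the commanded pose from where the row before left it, along the tool's axes as they then stand; what a row does not reach is not made up. A row lasts 1/8 s, in which the tool goes at most 62.5 mm and 10.7 degrees, less where a joint would pass 70% of its speed; a pose out of reach is approached as far as the arm can. A call is refused whole if a number of a shift passes 6.25 or a number of a turn 0.188, either way. A call with a gripper value outside its range is refused whole. The fingers move at their own pace and stop on an object; the grip force is fixed at half the most. Time passes only in rows, so rows that do not move let the fingers close. It gives the time, the measured TCP pose, the force and the opening at its end, in the units of the state.
- ctrl.get_obs(): the state, without advancing time (a new reading comes with each control period).
- ctrl.camera(name): name is "scene" or "top" or "wrist"; returns (picture, depth): 384x512x3 uint8, red, green, blue; 384x512 float32, m along the optical axis (not along the pixel's ray), 0 where there is no reading.
- ctrl.camera_params(name): a dict with "mtx" (3x3 intrinsics, pixels), "position" and "attitude" of the camera in the world; the wrist camera has in their place "tool_from_camera" (4x4, takes a point from camera to tool coordinates, whose origin is the TCP and whose axes are the tool frame's). Camera axes: x right, y down, z forward; pixel columns grow to the right and rows downward; lengths in m; the calibration is good to about 2 mm. A picture is of the moment at which its call begins: read the wrist's pose just before it. camera_params takes no time and is no camera call.
- ctrl.hand_in(): hands the job in, once; it reports no verdict.
The state is a dict: "time_s": time; "q": joint angles; "dq": joint speeds; "joint_efforts": joint torques, N m; "eef_pos": TCP position; "eef_rot": TCP orientation; "wrist_force": force on the tool from outside, world axes, zero at the start; "torque": the same for the moment, N m; "opening": opening from 0.0 (shut) to 1.0 (fully open).
Only numpy, scipy, OpenCV 4.12 (cv2) and the standard library are available. Lean on these libraries where they do the work, as an engineer would, in place of code of your own. Each camera call takes 0.05 s, during which the arm holds its last target.

## Working session

There is one attempt and no reset: what is moved stays moved. The work goes in short steps, Python scripts to look and compute and a tool call to move; the robot and the scene stay as the last step left them, time stands still between calls to the robot, and variables do not carry over. Pictures are saved under pics/ and viewed, and the job is handed in when it is done.

Besides the shell and the picture viewer there is one more tool, called after "Emit:" by a JSON object that holds its "name" and its "arguments", one argument or row to a line. servo_tool: Moves the arm, as the interface text tells. Its arguments: {"type":"object","properties":{"increments":{"type":"string"}},"required":["increments"]}

```bash
mkdir -p pics; ls; python3 - <<'E'
from bench import ctrl
import cv2,numpy as np
o=ctrl.get_obs();print(o)
for n in("scene","top"):
    im,d=ctrl.camera(n);np.savez(f"{n}0.npz",im=im,d=d);cv2.imwrite(f"pics/{n}0.png",im[:,:,::-1]);print(n,ctrl.camera_params(n))
print(ctrl.camera_params("wrist"))
E
```

```text
pics
{'time_s': 0.0, 'q': array([ 8.96689108e-01,  1.81530222e-01,  1.60800227e+00,  3.20027880e-05,
        1.35382317e+00, -2.06284857e-01]), 'dq': array([ 9.44366107e-04,  3.68104217e-05, -1.42386906e-04,  2.02111660e-04,
        9.71591241e-04,  1.41445474e-03]), 'joint_efforts': array([ 3.68397468e-04, -4.44869685e+01, -3.51334727e+01, -2.63011734e-04,
        9.05809313e-03,  2.89581777e-06]), 'eef_pos': array([0.25892596, 0.51281491, 0.247393  ]), 'eef_rot': array([ 2.83586453e-04,  8.51747834e-01,  5.23951190e-01, -8.34784226e-04]), 'wrist_force': array([ 1.30683433,  0.39706593, -0.10479798]), 'torque': array([-0.0086738 , -0.0517625 ,  0.00902526]), 'opening': 1.0012585366078304}
scene {'mtx': array([[459.64613883,   0.        , 253.77181577],
       [  0.        , 459.64613883, 191.329031  ],
       [  0.        ,   0.        ,   1.        ]]), 'position': array([ 0.11399536, -0.29632959,  0.77289626]), 'attitude': array([-0.30576507,  0.86589406, -0.37085786,  0.13856279])}
top {'mtx': array([[445.55673865,   0.        , 259.08848605],
       [  0.        , 445.55673865, 189.50874873],
       [  0.        ,   0.        ,   1.        ]]), 'position': array([0.37801252, 0.08997533, 1.0171744 ]), 'attitude': array([-0.04296672,  0.70473218, -0.7045907 ,  0.07112214])}
{'mtx': array([[292.9358755 ,   0.        , 253.1682598 ],
       [  0.        , 292.9358755 , 190.21253899],
       [  0.        ,   0.        ,   1.        ]]), 'tool_from_camera': array([[ 9.99999914e-01, -7.36734740e-05, -4.08100377e-04,
        -5.56136935e-04],
       [ 1.88974266e-04,  9.56934147e-01,  2.90305017e-01,
        -7.27501949e-02],
       [ 3.69137407e-04, -2.90305069e-01,  9.56934079e-01,
        -1.25575248e-01],
       [ 0.00000000e+00,  0.00000000e+00,  0.00000000e+00,
         1.00000000e+00]])}
```

View pics/scene0.png

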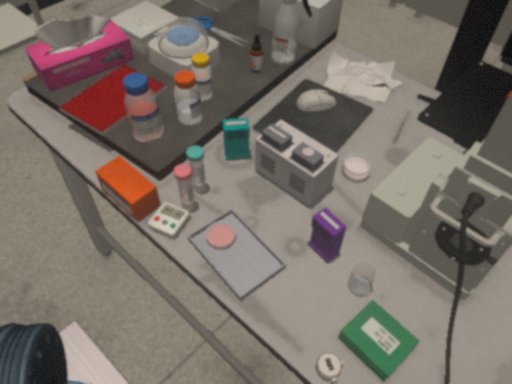

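View pics/top0.png

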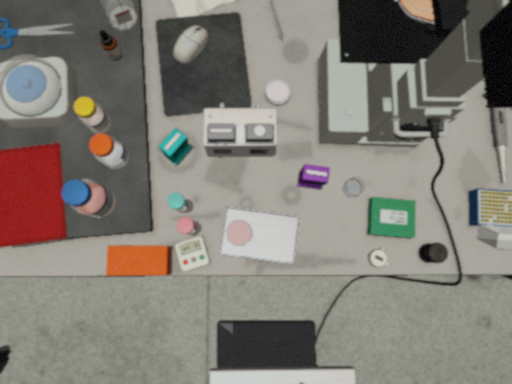

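```bash
cat > h.py <<'E'
import numpy as np,cv2
from scipy.spatial.transform import Rotation as R
from bench import ctrl
def rot(q): return R.from_quat([q[1],q[2],q[3],q[0]]).as_matrix()
def cam(n,o=None):
    p=ctrl.camera_params(n)
    if n=="wrist":
        T=p["tool_from_camera"];A=rot(o["eef_rot"]);return p["mtx"],A@T[:3,:3],A@T[:3,3]+o["eef_pos"]
    return p["mtx"],rot(p["attitude"]),np.array(p["position"])
def ray(c,u,v,z):
    K,A,t=c;d=A@np.linalg.inv(K)@np.array([u,v,1.]);s=(z-t[2])/d[2];return t+s*d
def dep(c,u,v,d):
    K,A,t=c;return A@(np.linalg.inv(K)@np.array([u,v,1.]))*d+t
def proj(c,P):
    K,A,t=c;q=K@(A.T@(np.asarray(P)-t));return q[:2]/q[2]
E
python3 - <<'E'
from h import *
c=cam("top");z=np.load("top0.npz");im,d=z["im"],z["d"]
for n,u,v in [("disc",261,131),("bar",221,132),("dish",240,233),("tray",275,240),("blocktop",241,115),("table",300,220),("latchcase",215,112)]:
    print(n,dep(c,u,v,np.median(d[v-1:v+2,u-1:u+2])))
cs=cam("scene");print(proj(c,[.259,.513,.25]),proj(c,[0,0,0]))
a=im[85:275,190:345,::-1];cv2.imwrite("pics/topcrop.png",cv2.resize(a,None,fx=3.1,fy=3.1,interpolation=cv2.INTER_CUBIC))
s=np.load("scene0.npz")["im"][105:300,180:350,::-1];cv2.imwrite("pics/scenecrop.png",cv2.resize(s,None,fx=3,fy=3,interpolation=cv2.INTER_CUBIC))
E
```

```text
disc [0.64543503 0.04991276 0.12857098]
bar [0.64283799 0.13238706 0.12766442]
dish [0.44220627 0.09276945 0.01960013]
tray [0.42737639 0.01342568 0.00337549]
blocktop [0.6882325  0.09137611 0.10267079]
table [ 0.47308306 -0.04464174  0.00120012]
latchcase [0.69394099 0.14674867 0.10376141]
[-20.8490065 337.5008038] [282.95328887 442.42695077]
```

View pics/topcrop.png

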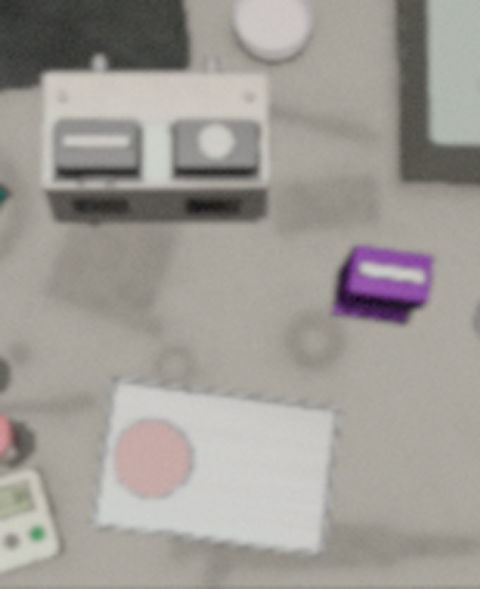

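View pics/scenecrop.png

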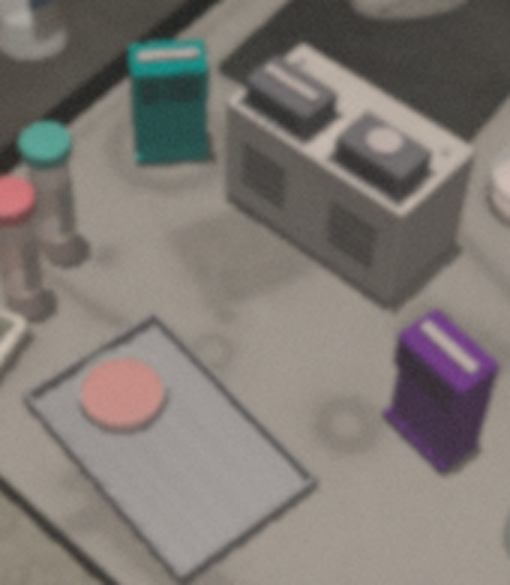

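```bash
python3 - <<'E'
from h import *
c=cam("top");z=np.load("top0.npz");im,d=z["im"],z["d"]
vv,uu=np.mgrid[0:384,0:512];K,A,t=c
P=(A@(np.linalg.inv(K)@np.stack([uu.ravel(),vv.ravel(),np.ones(uu.size)]))*d.ravel()).T+t
P=P.reshape(384,512,3)
roi=np.zeros((384,512),bool);roi[95:165,195:285]=1
def rect(m,zz):
    cs,_=cv2.findContours(m.astype(np.uint8),0,2);k=max(cs,key=cv2.contourArea)
    W=np.array([ray(c,u,v,zz)[:2] for u,v in k[:,0]],np.float32)
    (x,y),s,a=cv2.minAreaRect(W*1000);print("  n",m.sum(),x,y,s,a)
print("block+cart");m=roi&(P[...,2]>.093)&(P[...,2]<.135);rect(m,.103)
print("block hist",np.histogram(P[roi][:,2],bins=np.arange(0,.14,.01)))
for n,u in (("bar",(195,240)),("disc",(241,285))):
    r=np.zeros_like(roi);r[95:150,u[0]:u[1]]=1
    m=r&(P[...,2]>.117)&(P[...,2]<.14);print(n,"z",np.median(P[m][:,2]));rect(m,.125)
hsv=cv2.cvtColor(im,cv2.COLOR_RGB2HSV)
g=cv2.cvtColor(im,cv2.COLOR_RGB2GRAY)
r=np.zeros_like(roi);r[120:146,243:278]=1
m=(r&(g>130)&(P[...,2]>.118)).astype(np.uint8);n,l,s,ce=cv2.connectedComponentsWithStats(m);print("disc comps",s[1:],ce[1:])
for i in range(1,n):
    if s[i,4]>20: print(ray(c,*ce[i],.128))
# tray: bright
r=np.zeros_like(roi);r[200:268,212:305]=1
m=r&(g>165)|(r&(hsv[...,1]>60)&(hsv[...,0]<15)); print("tray g",g[240,270],g[220,310]);rect(m,.003)
dm=r&(hsv[...,1]>50)&((hsv[...,0]<15)|(hsv[...,0]>165));print("dish");rect(dm,.018)
print(im[125:137,250:272].mean(2).astype(int))
E
```

```text
block+cart
  n 2810 661.7047119140625 92.35672760009766 (84.0226058959961, 154.9397430419922) 0.6382760405540466
block hist (array([1550,  102,  155,   92,   74,   79,   95,  138,   91,  166, 1725,
         71,  844,   15]), array([0.  , 0.01, 0.02, 0.03, 0.04, 0.05, 0.06, 0.07, 0.08, 0.09, 0.1 ,
       0.11, 0.12, 0.13, 0.14]))
bar z 0.12517416718464958
  n 437 643.6682739257812 132.50128173828125 (34.25181579589844, 53.75477600097656) 0.5497295260429382
disc z 0.12507938665124085
  n 447 646.5599975585938 51.837867736816406 (34.40766143798828, 54.152896881103516) 0.46770432591438293
disc comps [[266 121   1   1   1]
 [247 123  27  16 392]
 [252 145   1   1   1]] [[266.         121.        ]
 [259.77806122 130.11479592]
 [252.         145.        ]]
[0.64748026 0.05241031 0.128     ]
tray g 204 168
  n 4297 443.4171142578125 50.351402282714844 (150.82106018066406, 211.49378967285156) 0.798230767250061
dishTraceback (most recent call last):
  File "<stdin>", line 25, in <module>
  File "<stdin>", line 8, in rect
ValueError: max() iterable argument is empty
```

```bash
python3 - <<'E'
from h import *
c=cam("top");z=np.load("top0.npz");d=z["d"]
for u,v in ((228,207.6),(298.7,216.6),(292.6,262.7),(221,254.8)):print("tray",ray(c,u,v,.016))
print("dish",ray(c,239.5,233,.018))
vv,uu=np.mgrid[0:384,0:512];K,A,t=c
P=((A@(np.linalg.inv(K)@np.stack([uu.ravel(),vv.ravel(),np.ones(uu.size)]))*d.ravel()).T+t)[d.ravel()>0]
s=P[(P[:,1]>-.06)&(P[:,1]<.62)&(P[:,0]>.2)&(P[:,0]<.75)];print("max z",s[s[:,2].argsort()[-1]],np.percentile(s[:,2],99.9))
o=ctrl.get_obs()
Rt=rot(o["eef_rot"]);p=o["eef_pos"];goal=np.array([.647,.052,.25]);yg=np.deg2rad(1.3)
y0=np.arctan2(Rt[1,0],Rt[0,0]);n=11;dy=-(yg-y0)/n
for i in range(n):
    y=y0-dy*i;X=np.array([np.cos(y),np.sin(y),0]);Y=np.array([np.sin(y),-np.cos(y),0]);st=(goal-p)/n
    print(np.round([st@X*100,st@Y*100,-st[2]*100,dy],3))
E
```

```text
tray [0.49963018 0.12006287 0.016     ]
tray [ 0.47940978 -0.03986196  0.016     ]
tray [ 0.37646    -0.02443725  0.016     ]
tray [0.39423691 0.13469413 0.016     ]
dish [0.44230975 0.09389013 0.018     ]
max z [0.23632716 0.44204407 0.31887346] 0.2998090402337517
[-2.149  5.038 -0.023  0.098]
[-1.645  5.224 -0.023  0.098]
[-1.124  5.36  -0.023  0.098]
[-0.593  5.445 -0.023  0.098]
[-0.057  5.477 -0.023  0.098]
[ 0.481  5.456 -0.023  0.098]
[ 1.013  5.382 -0.023  0.098]
[ 1.536  5.257 -0.023  0.098]
[ 2.044  5.081 -0.023  0.098]
[ 2.533  4.856 -0.023  0.098]
[ 2.997  4.585 -0.023  0.098]
```

```bash
python3 - <<'E'
from h import *
c=cam("top");d=np.load("top0.npz")["d"]
vv,uu=np.mgrid[0:384,0:512];K,A,t=c
P=((A@(np.linalg.inv(K)@np.stack([uu.ravel(),vv.ravel(),np.ones(uu.size)]))*d.ravel()).T+t).reshape(384,512,3)
m=(d>0)&(P[...,2]>.14)&(P[...,1]>-.12)
n,l,s,ce=cv2.connectedComponentsWithStats(m.astype(np.uint8))
for i in range(1,n):
    if s[i,4]>5:print(s[i],np.percentile(P[l==i][:,2],95),np.median(P[l==i],0))
E
```

```text
[100   0  28   9 186] 0.1634447917390477 [0.91041704 0.35664471 0.15192992]
[338   0  18  63 954] 0.24973555454426336 [ 0.80646552 -0.10576839  0.24757984]
[100  30   7   8  44] 0.15149772793767904 [0.84527572 0.37710319 0.14660852]
[   0   54   54   55 2334] 0.16072232306771558 [0.73671346 0.52409056 0.15431061]
[ 74  97  23  21 369] 0.15710353659409845 [0.68423446 0.40192759 0.15404095]
[ 90 133  28  26 513] 0.16936963988379378 [0.60270285 0.35954236 0.1666734 ]
[  62  179   42   35 1102] 0.19659540469243106 [0.5028405  0.38544478 0.19149623]
[  0 345  11  29 224] 0.31047342828971697 [0.23767781 0.45075011 0.2937807 ]
```

Emit:
{"name": "servo_tool", "arguments": {
  "increments": "-2.15 5.04 0 0.098 1; -1.65 5.22 0 0.098 1; -1.12 5.36 0 0.098 1; -0.59 5.45 0 0.098 1; -0.06 5.48 0 0.098 0; 0.48 5.46 0 0.098 0; 1.01 5.38 0 0.098 0; 1.54 5.26 0 0.098 0; 2.04 5.08 0 0.098 0; 2.53 4.86 0 0.098 0"
}}

```text
time_s: 1.35
eef_pos: [0.6132, 0.0929, 0.2478]
eef_rot: [-0.0, 0.998, 0.06, -0.0]
wrist_force: [0.3, 0.8, -0.4]
opening: -0.001
```

Emit:
{"name": "servo_tool", "arguments": {
  "increments": "3 4.59 0 0.098 0; 0 0 0 0 0; 0 0 0 0 0"
}}

```text
time_s: 1.72
eef_pos: [0.6472, 0.0528, 0.2474]
eef_rot: [-0.0, 1.0, 0.013, -0.001]
wrist_force: [-0.6, 0.5, -1.3]
opening: -0.002
```

```bash
cat > look.py <<'E'
from h import *
import sys,pickle
o=ctrl.get_obs();im,d=ctrl.camera("wrist");n=sys.argv[1]
pickle.dump((o,im,d),open(n+".pkl","wb"));cv2.imwrite(f"pics/{n}.png",im[:,:,::-1])
A=rot(o["eef_rot"]);print(o["time_s"],o["eef_pos"],"yaw",np.degrees(np.arctan2(A[1,0],A[0,0])),"tilt",A[:,2],o["wrist_force"],o["opening"],o["q"])
E
python3 look.py w1
```

```text
1.725 [0.64718264 0.05282409 0.24743678] yaw 1.4459768894889171 tilt [-1.81611570e-03  6.29561905e-04 -9.99998153e-01] [-0.63893718  0.49400395 -1.30370707] -0.002167142620960166 [-1.01194889e-01  3.45211464e-01  1.40595634e+00  4.50023511e-04
  1.39229529e+00 -1.26511657e-01]
```

View pics/w1.png

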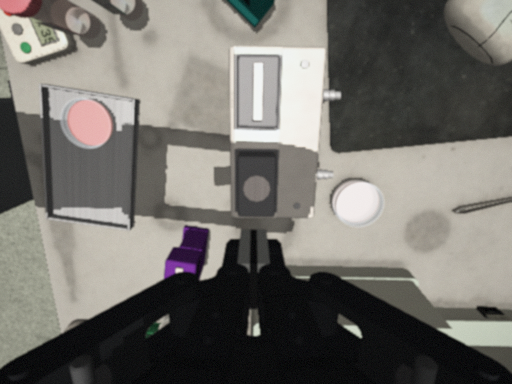

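```bash
python3 - <<'E'
from h import *
import pickle
o,im,d=pickle.load(open("w1.pkl","rb"));c=cam("wrist",o)
g=cv2.cvtColor(im,cv2.COLOR_RGB2GRAY)
cv2.imwrite("pics/w1c.png",cv2.resize(im[40:225,215:345,::-1],None,fx=3.2,fy=3.2,interpolation=cv2.INTER_CUBIC))
vv,uu=np.mgrid[0:384,0:512];K,A,t=c
P=((A@(np.linalg.inv(K)@np.stack([uu.ravel(),vv.ravel(),np.ones(uu.size)]))*d.ravel()).T+t).reshape(384,512,3)
def rect(m,zz,n):
    cs,_=cv2.findContours(m.astype(np.uint8),0,2);k=max(cs,key=cv2.contourArea)
    W=np.array([ray(c,u,v,zz)[:2] for u,v in k[:,0]],np.float32)
    print(n,cv2.minAreaRect(W*1000),"medz",np.median(P[m][:,2]))
def reg(a,b,e,f):
    r=np.zeros((384,512),bool);r[a:b,e:f]=1;return r
Z=P[...,2]
rect(reg(40,140,220,290)&(Z>.117)&(Z<.14),.125,"bar cart")
rect(reg(141,222,220,290)&(Z>.117)&(Z<.14),.125,"disc cart")
rect(reg(40,222,215,340)&(Z>.095)&(Z<.14),.103,"block")
rect(reg(60,130,248,270)&(g>215),.128,"bar");
m=reg(165,212,240,274)&(g>80);rect(m,.128,"disc")
ys,xs=np.nonzero(m);print(xs.mean(),ys.mean(),m.sum(),ray(c,xs.mean(),ys.mean(),.128))
dm=cv2.cvtColor(im,cv2.COLOR_RGB2HSV);rect(reg(80,160,50,130)&(dm[...,1]>60),.018,"dish")
for u,v in((44,86),(138,98),(130,227),(47,218)):print("tray",ray(c,u,v,.016))
E
```

```text
bar cart ((649.607666015625, 132.52345275878906), (33.75042724609375, 55.40781021118164), 0.5195930004119873) medz 0.12520133577109258
disc cart ((650.8494262695312, 53.98880386352539), (33.20149612426758, 56.176246643066406), 0.7389609813690186) medz 0.12529340074949077
block ((666.3561401367188, 92.951416015625), (82.0610122680664, 154.9545135498047), 0.7524380683898926) medz 0.10371110503929845
bar ((649.3202514648438, 133.10646057128906), (6.859227657318115, 42.22654342651367), 0.16237585246562958) medz 0.1281094425658228
disc ((650.613525390625, 53.34698486328125), (23.611377716064453, 23.637483596801758), 1.45268976688385) medz 0.12804952586500232
256.19191919191917 188.18686868686868 594 [0.65035046 0.05332893 0.128     ]
dish ((447.40380859375, 96.90974426269531), (49.207923889160156, 39.92599105834961), 81.05583953857422) medz 0.01771395573910653
tray [0.40472484 0.13666844 0.016     ]
tray [0.51173529 0.12617203 0.016     ]
tray [ 0.48666376 -0.03749222  0.016     ]
tray [ 0.37895782 -0.02741894  0.016     ]
```

View pics/w1c.png

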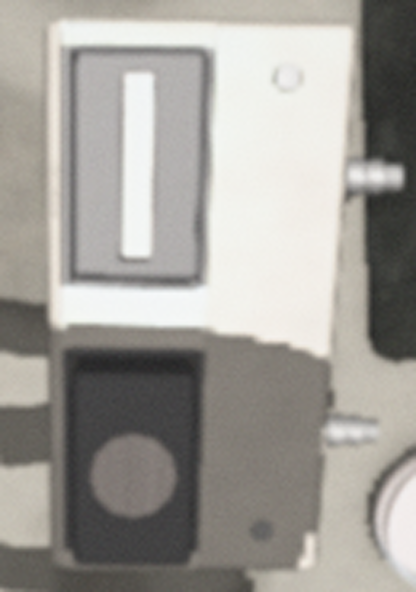

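Emit:
{"name": "servo_tool", "arguments": {
  "increments": "0.25 0 4 0.011 0; 0 -0.05 4 0 0; 0 0 1 0 0; 0 0 0 0 0; 0 0 0 0 0"
}}

```text
time_s: 2.4
eef_pos: [0.6515, 0.0534, 0.1606]
eef_rot: [0.0, 1.0, 0.007, 0.002]
wrist_force: [-0.2, -0.4, 0.1]
opening: 0.004
```

```bash
python3 look.py w2; python3 - <<'E'
from h import *
import pickle
o,im,d=pickle.load(open("w2.pkl","rb"));c=cam("wrist",o)
cv2.imwrite("pics/w2c.png",cv2.resize(im[100:290,180:340,::-1],None,fx=3.1,fy=3.1,interpolation=cv2.INTER_CUBIC))
print(proj(c,o["eef_pos"]+[0,0,-.017]),c[2])
E
```

```text
2.4 [0.65149017 0.05343896 0.16063849] yaw 0.8396991223897562 tilt [ 3.46066816e-03 -3.39133707e-04 -9.99993954e-01] [-0.20743886 -0.40449059  0.0519982 ] 0.003843850609533 [-9.93611809e-02  4.32146330e-01  1.47120576e+00  6.17491055e-06
  1.23476331e+00 -1.14018048e-01]
[251.73609903 242.81110147] [0.65063132 0.12628573 0.28618464]
```

View pics/w2c.png

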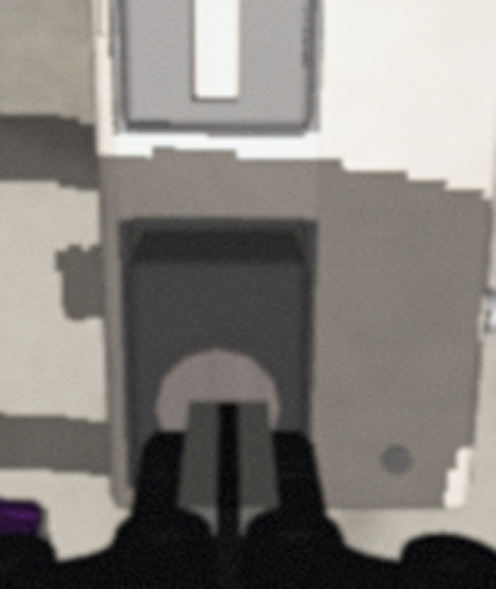

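Emit:
{"name": "servo_tool", "arguments": {
  "increments": "-0.17 0 0.5 0 0; 0 0 0.5 0 0; 0 0 0 0 0; 0 0 0 0 0"
}}

```text
time_s: 2.95
eef_pos: [0.6486, 0.0531, 0.1482]
eef_rot: [-0.0, 1.0, 0.007, -0.0]
wrist_force: [-0.1, -0.4, -0.1]
opening: -0.004
```

```bash
python3 look.py w3; python3 - <<'E'
from h import *
import pickle
o,im,d=pickle.load(open("w3.pkl","rb"))
cv2.imwrite("pics/w3c.png",cv2.resize(im[120:290,180:340,::-1],None,fx=3.1,fy=3.1,interpolation=cv2.INTER_CUBIC))
E
```

```text
2.95 [0.64859605 0.05308339 0.14817749] yaw 0.7970557376661057 tilt [-2.25947064e-04  3.48798688e-05 -9.99999974e-01] [-0.12216453 -0.38417105 -0.11166484] -0.004400741077922695 [-1.00365427e-01  4.42348919e-01  1.48420120e+00  1.28699590e-05
  1.21527084e+00 -1.14281151e-01]
```

View pics/w3c.png

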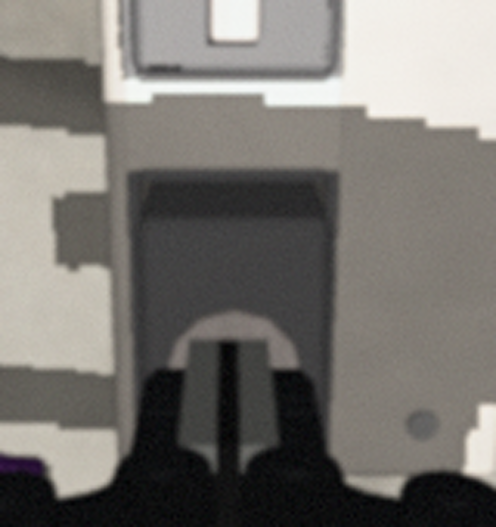

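Emit:
{"name": "servo_tool", "arguments": {
  "increments": "0.1 -0.1 0.15 0 0; 0 0 0.15 0 0; 0 0 0.1 0 0; 0 0 0.1 0 0; 0 0 0.1 0 0; 0 0 0 0 0"
}}

```text
time_s: 3.75
eef_pos: [0.6497, 0.0541, 0.1424]
eef_rot: [0.0, 1.0, 0.007, 0.0]
wrist_force: [-0.2, -0.5, 4.2]
opening: -0.0
```

Emit:
{"name": "servo_tool", "arguments": {
  "increments": "0 0 0.1 0 0; 0 0 0.1 0 0; 0 0 0.1 0 0"
}}

```text
time_s: 4.12
eef_pos: [0.6497, 0.0541, 0.1393]
eef_rot: [-0.0, 1.0, 0.007, 0.0]
wrist_force: [-0.7, -0.7, 4.1]
opening: 0.002
```

Emit:
{"name": "servo_tool", "arguments": {
  "increments": "0 0 0.1 0 0; 0 0 0.1 0 0"
}}

```text
time_s: 4.38
eef_pos: [0.6497, 0.0541, 0.1373]
eef_rot: [0.0, 1.0, 0.007, 0.0]
wrist_force: [-0.8, 0.7, 3.9]
opening: -0.003
```

Emit:
{"name": "servo_tool", "arguments": {
  "increments": "0 0 0.1 0 0; 0 0 0.1 0 0"
}}

```text
time_s: 4.62
eef_pos: [0.6496, 0.0542, 0.1353]
eef_rot: [0.0, 1.0, 0.007, 0.0]
wrist_force: [0.6, -0.3, 4.0]
opening: -0.001
```

Emit:
{"name": "servo_tool", "arguments": {
  "increments": "0 0 0.1 0 0; 0 0 0.1 0 0"
}}

```text
time_s: 4.88
eef_pos: [0.6497, 0.0541, 0.1333]
eef_rot: [0.0, 1.0, 0.007, 0.0]
wrist_force: [-0.7, -0.1, 4.4]
opening: 0.003
```

Emit:
{"name": "servo_tool", "arguments": {
  "increments": "0 0 0.1 0 0"
}}

```text
time_s: 5.0
eef_pos: [0.6496, 0.0541, 0.1323]
eef_rot: [-0.0, 1.0, 0.007, 0.0]
wrist_force: [0.2, 0.1, 3.2]
opening: 0.001
```

Emit:
{"name": "servo_tool", "arguments": {
  "increments": "0 0 0.1 0 0"
}}

```text
time_s: 5.12
eef_pos: [0.6498, 0.0541, 0.1318]
eef_rot: [0.0, 1.0, 0.007, 0.0]
wrist_force: [-1.5, 1.1, 9.0]
opening: 0.002
```

Emit:
{"name": "servo_tool", "arguments": {
  "increments": "0 0 0.05 0 0"
}}

```text
time_s: 5.25
eef_pos: [0.6499, 0.0541, 0.1316]
eef_rot: [0.0, 1.0, 0.007, 0.0]
wrist_force: [-0.7, 0.9, 9.8]
opening: 0.003
```

Emit:
{"name": "servo_tool", "arguments": {
  "increments": "0 0 0.03 0 0; 0 0 0 0 0"
}}

```text
time_s: 5.5
eef_pos: [0.6499, 0.0541, 0.1314]
eef_rot: [0.0, 1.0, 0.007, 0.0]
wrist_force: [-1.6, 0.5, 8.4]
opening: 0.004
```

Emit:
{"name": "servo_tool", "arguments": {
  "increments": "0 0 0.05 0 0; 0 0 0 0 0"
}}

```text
time_s: 5.75
eef_pos: [0.6499, 0.0541, 0.1309]
eef_rot: [0.0, 1.0, 0.007, 0.0]
wrist_force: [-2.0, 0.9, 9.1]
opening: -0.002
```

Emit:
{"name": "servo_tool", "arguments": {
  "increments": "0 0 0.05 0 0; 0 0 0 0 0"
}}

```text
time_s: 6.0
eef_pos: [0.6499, 0.0541, 0.1304]
eef_rot: [0.0, 1.0, 0.007, 0.0]
wrist_force: [-1.4, 0.5, 8.5]
opening: 0.003
```

Emit:
{"name": "servo_tool", "arguments": {
  "increments": "0 0 0.05 0 0; 0 0 0 0 0"
}}

```text
time_s: 6.25
eef_pos: [0.6499, 0.0541, 0.1299]
eef_rot: [0.0, 1.0, 0.007, 0.0]
wrist_force: [-0.8, 0.3, 8.9]
opening: -0.002
```

Emit:
{"name": "servo_tool", "arguments": {
  "increments": "0 0 0.05 0 0; 0 0 0 0 0"
}}

```text
time_s: 6.5
eef_pos: [0.6499, 0.0541, 0.1294]
eef_rot: [0.0, 1.0, 0.007, 0.0]
wrist_force: [-1.0, -0.9, 8.8]
opening: 0.003
```

Emit:
{"name": "servo_tool", "arguments": {
  "increments": "0 0 0.05 0 0; 0 0 0 0 0"
}}

```text
time_s: 6.75
eef_pos: [0.6499, 0.0541, 0.1289]
eef_rot: [0.0, 1.0, 0.007, 0.0]
wrist_force: [-2.2, 0.3, 8.2]
opening: -0.001
```

Emit:
{"name": "servo_tool", "arguments": {
  "increments": "0 0 0.04 0 0; 0 0 0 0 0"
}}

```text
time_s: 7.0
eef_pos: [0.6499, 0.0541, 0.1283]
eef_rot: [0.0, 1.0, 0.007, 0.0]
wrist_force: [-0.4, 0.0, 8.3]
opening: -0.002
```

Emit:
{"name": "servo_tool", "arguments": {
  "increments": "0 0 0.05 0 0; 0 0 0 0 0"
}}

```text
time_s: 7.25
eef_pos: [0.6501, 0.0541, 0.1283]
eef_rot: [0.0, 1.0, 0.007, 0.001]
wrist_force: [-1.8, -0.2, 9.5]
opening: -0.004
```

Emit:
{"name": "servo_tool", "arguments": {
  "increments": "0 0 0.04 0 0; 0 0 0 0 0"
}}

```text
time_s: 7.5
eef_pos: [0.6503, 0.0541, 0.1282]
eef_rot: [0.0, 1.0, 0.007, 0.001]
wrist_force: [-2.1, 0.6, 10.7]
opening: 0.002
```

Stop reached; a little more to 12–14 N.

Emit:
{"name": "servo_tool", "arguments": {
  "increments": "0 0 0.05 0 0; 0 0 0.05 0 0"
}}

```text
time_s: 7.75
eef_pos: [0.6507, 0.0541, 0.1282]
eef_rot: [0.0, 1.0, 0.007, 0.001]
wrist_force: [-3.9, 0.5, 17.3]
opening: 0.002
```

Emit:
{"name": "servo_tool", "arguments": {
  "increments": "0 0 0.05 0 0; 0 0 0 0 0"
}}

```text
time_s: 8.0
eef_pos: [0.6507, 0.0541, 0.1281]
eef_rot: [0.0, 1.0, 0.007, 0.001]
wrist_force: [-3.8, 1.0, 17.3]
opening: 0.0
```

Emit:
{"name": "servo_tool", "arguments": {
  "increments": "0 0 -0.4 0 0; 0 0 -0.8 0 0; 0 0 -1 0 0; 0 0 -1 0 0; 0 0 -1.5 0 0; 0 0 -2.5 0 0; 0 0 -2.5 0 0; 0 0 -2 0 0; 0 0 0 0 0.6; 0 0 0 0 0.6"
}}

```text
time_s: 9.25
eef_pos: [0.649, 0.0542, 0.2411]
eef_rot: [-0.0, 1.0, 0.007, -0.001]
wrist_force: [-0.4, -0.5, 0.0]
opening: 0.42
```

```bash
python3 look.py w4
```

```text
9.25 [0.64901995 0.05417919 0.24113331] yaw 0.8026580000054339 tilt [-1.68178568e-03  1.33165585e-04 -9.99998577e-01] [-0.36342402 -0.50695438  0.00183501] 0.4200587439224433 [-9.85754478e-02  3.54317267e-01  1.40692572e+00 -3.35919743e-05
  1.38203639e+00 -1.12578010e-01]
```

View pics/w4.png

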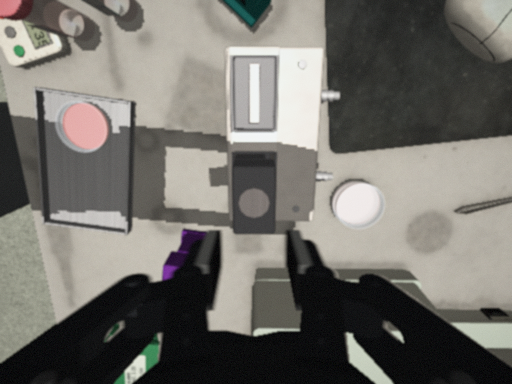

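```bash
python3 - <<'E'
from h import *
import pickle
o,im,d=pickle.load(open("w4.pkl","rb"));c=cam("wrist",o)
g=cv2.cvtColor(im,cv2.COLOR_RGB2GRAY)
vv,uu=np.mgrid[0:384,0:512];K,A,t=c
P=((A@(np.linalg.inv(K)@np.stack([uu.ravel(),vv.ravel(),np.ones(uu.size)]))*d.ravel()).T+t).reshape(384,512,3)
Z=P[...,2]
r=np.zeros((384,512),bool);r[140:236,222:288]=1
m=r&(Z>.14)&(Z<.17);print(np.median(Z[m]),m.sum(),Z[95,240],Z[95,254])
cs,_=cv2.findContours(m.astype(np.uint8),0,2);k=max(cs,key=cv2.contourArea)
W=np.array([ray(c,u,v,.153)[:2] for u,v in k[:,0]],np.float32);print(cv2.minAreaRect(W*1000))
r[:]=0;r[185:225,237:272]=1;m=r&(g>75);ys,xs=np.nonzero(m);print(xs.mean(),ys.mean(),m.sum(),xs.min(),xs.max(),ray(c,xs.mean(),ys.mean(),.156))
cv2.imwrite("pics/w4c.png",cv2.resize(im[140:270,180:330,::-1],None,fx=4,fy=4,interpolation=cv2.INTER_CUBIC))
E
```

```text
0.1532102228126169 3092 0.12655917843836853 0.12689629021584212
((650.2667846679688, 54.48505783081055), (33.62311935424805, 57.622493743896484), 0.8217437863349915)
253.56330749354007 202.56330749354007 774 238 269 [0.64994152 0.05328805 0.156     ]
```

View pics/w4c.png

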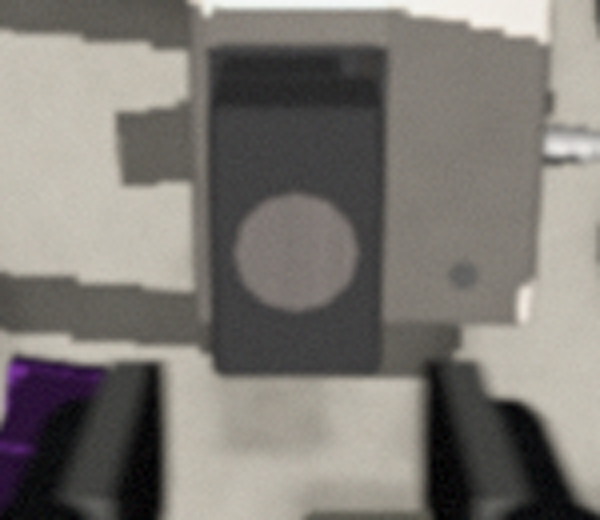

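Emit:
{"name": "servo_tool", "arguments": {
  "increments": "0 0 3 0 0.6; 0 0 3 0 0.6; 0 0 2 0 0.6; 0 0 1 0 0.6; 0 0 0 0 0.6; 0 0 0 0 0.6"
}}

```text
time_s: 10.05
eef_pos: [0.6504, 0.0541, 0.1534]
eef_rot: [0.0, 1.0, 0.007, 0.001]
wrist_force: [0.1, -0.3, 0.7]
opening: 0.602
```

```bash
python3 look.py w5; python3 - <<'E'
from h import *
import pickle
o,im,d=pickle.load(open("w5.pkl","rb"))
cv2.imwrite("pics/w5c.png",cv2.resize(im[140:320,150:360,::-1],None,fx=3.2,fy=3.2,interpolation=cv2.INTER_CUBIC))
E
```

```text
10.05 [0.65041349 0.0540536  0.15341848] yaw 0.8004220148940102 tilt [ 1.94239413e-03 -1.88447845e-04 -9.99998096e-01] [ 0.14164141 -0.29762243  0.66149645] 0.6022984112758853 [-9.85737100e-02  4.38957598e-01  1.47744172e+00  3.85662974e-06
  1.22324183e+00 -1.12544811e-01]
```

View pics/w5c.png

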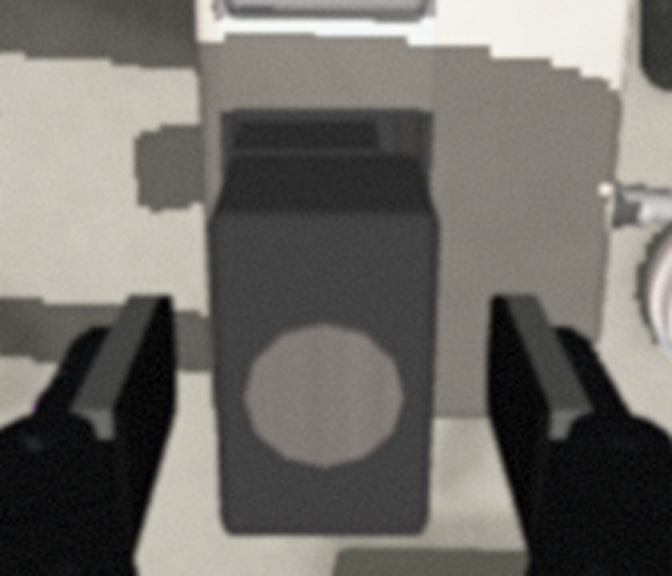

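Emit:
{"name": "servo_tool", "arguments": {
  "increments": "-0.03 0 0.7 0 0.6; 0 0 0.6 0 0.6; 0 0 0 0 0.5; 0 0 0 0 0.46; 0 0 0 0 0.46"
}}

```text
time_s: 10.72
eef_pos: [0.6494, 0.0541, 0.1394]
eef_rot: [0.0, 1.0, 0.007, 0.0]
wrist_force: [-1.3, 0.0, -0.4]
opening: 0.463
```

```bash
python3 look.py w6; python3 - <<'E'
from h import *
import pickle
o,im,d=pickle.load(open("w6.pkl","rb"))
cv2.imwrite("pics/w6c.png",cv2.resize(im[140:320,150:360,::-1],None,fx=3.2,fy=3.2,interpolation=cv2.INTER_CUBIC))
E
```

```text
10.725 [0.64944755 0.05412158 0.13938853] yaw 0.8000427978856965 tilt [ 2.98401749e-04 -3.44569188e-06 -9.99999955e-01] [-1.33415578  0.01164565 -0.38660147] 0.46305808171485413 [-9.86270035e-02  4.54044029e-01  1.48708269e+00  2.78444679e-05
  1.20016864e+00 -1.12600465e-01]
```

View pics/w6c.png

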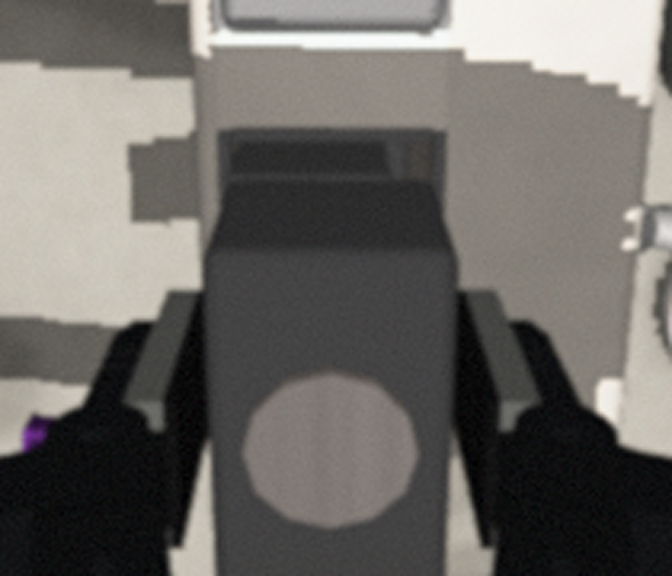

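Emit:
{"name": "servo_tool", "arguments": {
  "increments": "0 0 0 0 0.42; 0 0 0 0 0.4; 0 0 0 0 0.2; 0 0 0 0 0"
}}

```text
time_s: 11.28
eef_pos: [0.6493, 0.0541, 0.1394]
eef_rot: [0.0, 1.0, 0.007, 0.0]
wrist_force: [-1.0, -0.5, 2.0]
opening: 0.382
```

Emit:
{"name": "servo_tool", "arguments": {
  "increments": "0 0 -0.3 0 0; 0 0 -0.7 0 0; 0 0 -0.7 0 0"
}}

```text
time_s: 11.65
eef_pos: [0.6493, 0.0541, 0.1566]
eef_rot: [0.0, 1.0, 0.007, -0.0]
wrist_force: [0.4, 0.0, -0.7]
opening: 0.385
```

Emit:
{"name": "servo_tool", "arguments": {
  "increments": "0 0 -1 0 0; 0 0 -1 0 0; 0 0 -1 0 0; 0 0 -1 0 0; 0 0 -1 0 0; 0 0 -1 0 0; 0 0 -1 0 0; 0 0 0 0 0; 0 0 0 0 0"
}}

```text
time_s: 12.78
eef_pos: [0.6491, 0.0542, 0.2259]
eef_rot: [-0.0, 1.0, 0.007, -0.0]
wrist_force: [-0.3, 0.8, -1.8]
opening: 0.389
```

```bash
python3 look.py w7;python3 - <<'E'
from h import *
im,d=ctrl.camera("scene");cv2.imwrite("pics/s7.png",im[:,:,::-1])
E
```

```text
12.775 [0.64909822 0.05417407 0.22585311] yaw 0.8045468184212891 tilt [-5.62749163e-04  5.07475444e-05 -9.99999840e-01] [-0.33706631  0.76424172 -1.77514159] 0.38860725578808064 [-9.85846174e-02  3.66335743e-01  1.42250103e+00 -5.00535091e-06
  1.35332089e+00 -1.12625511e-01]
```

View pics/w7.png

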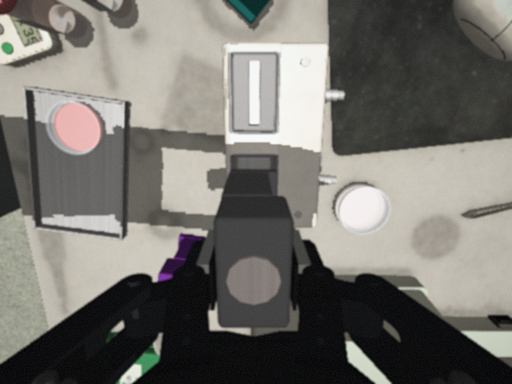

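View pics/s7.png

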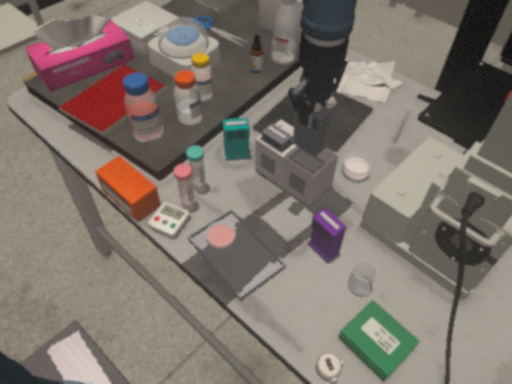

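Emit:
{"name": "servo_tool", "arguments": {
  "increments": "-2.5 0.5 0 0 0; -4 0.9 0 0 0; -4 0.9 0 0 0; -4 0.9 0 0 0; -4 0.9 0 0 0; -2.5 0.4 0 0 0; 0 0 0 0.07 0; 0 0 0 0.07 0; 0 0 0 0 0; 0 0 0 0 0"
}}

```text
time_s: 14.12
eef_pos: [0.4399, 0.0062, 0.226]
eef_rot: [-0.0, 0.998, -0.062, -0.0]
wrist_force: [-0.2, 0.1, -1.3]
opening: 0.386
```

```bash
python3 look.py w8;python3 - <<'E'
from h import *
im,d=ctrl.camera("top");np.savez("top8.npz",im=im,d=d);cv2.imwrite("pics/t8.png",im[:,:,::-1])
E
```

```text
14.125 [0.43988004 0.00622812 0.22603271] yaw -7.140943328001186 tilt [-3.09895192e-04  6.72979031e-05 -9.99999950e-01] [-0.18627578  0.1422886  -1.25369052] 0.3860488091286787 [-2.56913889e-01 -1.10846049e-01  1.95448172e+00 -1.41775418e-05
  1.29827381e+00 -1.32277094e-01]
```

View pics/w8.png

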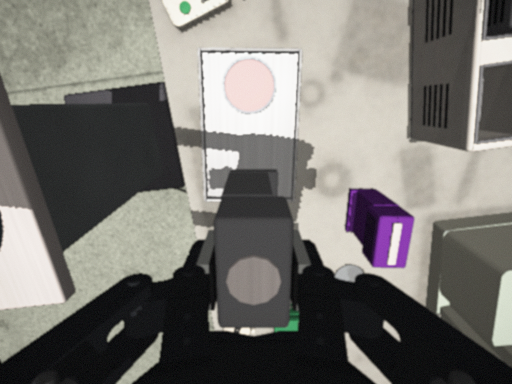

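View pics/t8.png

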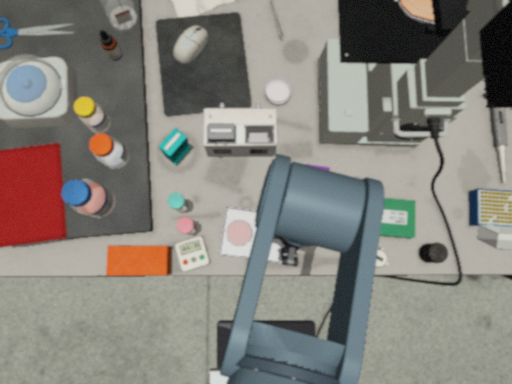

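```bash
python3 - <<'E'
from h import *
import pickle
o,im,d=pickle.load(open("w8.pkl","rb"));c=cam("wrist",o);A=rot(o["eef_rot"])
for n,u,v,z in (("TL",201,51,.016),("TR",299,50,.016),("BL",206,198,.016),("BR",295,198,.016),("dish",249,86,.018)):
    p=ray(c,u,v,z);print(n,p,"tool",A.T@(p-o["eef_pos"])*1000)
cv2.imwrite("pics/w8c.png",cv2.resize(im[35:215,180:330,::-1],None,fx=3.2,fy=3.2))
E
```

```text
TL [0.40198865 0.13533888 0.016     ] tool [ -53.58096467 -123.39306342  210.0531309 ]
TR [0.50381579 0.12353034 0.016     ] tool [  48.9242593  -124.33430607  210.02078047]
BL [ 0.37949849 -0.02514026  0.016     ] tool [-55.94742367  38.63706045 210.04930058]
BR [ 0.48607253 -0.03852522  0.016     ] tool [ 51.46384217  38.66991999 210.01537302]
dish [0.44739512 0.09473272 0.018     ] tool [ -3.47955461 -88.74643002 208.03632704]
```

View pics/w8c.png

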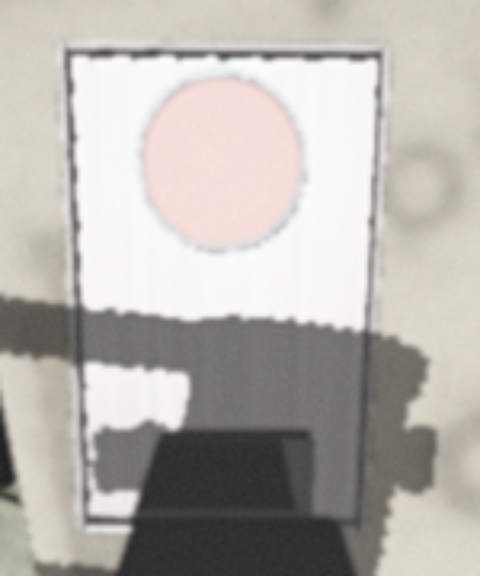

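Emit:
{"name": "servo_tool", "arguments": {
  "increments": "-0.2 -0.2 2 0 0; 0 0 3 0 0; 0 0 3 0 0; 0 0 2.5 0 0; 0 0 1.5 0 0; 0 0 1 0 0; 0 0 0 0 0; 0 0 0 0 0"
}}

```text
time_s: 15.22
eef_pos: [0.4389, 0.0083, 0.0969]
eef_rot: [0.0, 0.998, -0.063, 0.001]
wrist_force: [0.4, 0.7, -0.8]
opening: 0.388
```

Emit:
{"name": "servo_tool", "arguments": {
  "increments": "0 0 0.3 0 0; 0 0 0.3 0 0; 0 0 0.2 0 0; 0 0 0 0 0"
}}

```text
time_s: 15.72
eef_pos: [0.438, 0.0085, 0.088]
eef_rot: [-0.0, 0.998, -0.063, -0.0]
wrist_force: [-0.7, -0.2, -1.1]
opening: 0.392
```

Emit:
{"name": "servo_tool", "arguments": {
  "increments": "0 0 0.1 0 0; 0 0 0.1 0 0; 0 0 0.1 0 0"
}}

```text
time_s: 16.1
eef_pos: [0.4382, 0.0084, 0.0851]
eef_rot: [0.0, 0.998, -0.063, 0.0]
wrist_force: [-0.5, -0.8, -1.0]
opening: 0.387
```

Emit:
{"name": "servo_tool", "arguments": {
  "increments": "0 0 0.05 0 0; 0 0 0.05 0 0"
}}

```text
time_s: 16.35
eef_pos: [0.4383, 0.0084, 0.0844]
eef_rot: [0.0, 0.998, -0.063, -0.0]
wrist_force: [-1.3, 0.6, 6.7]
opening: 0.385
```

Contact at the expected height (6.7 N). Opening gradually.

Emit:
{"name": "servo_tool", "arguments": {
  "increments": "0 0 0 0 0.42; 0 0 0 0 0.48; 0 0 0 0 0.55; 0 0 0 0 0.6; 0 0 0 0 0.6"
}}

```text
time_s: 16.98
eef_pos: [0.4382, 0.0084, 0.0842]
eef_rot: [0.0, 0.998, -0.063, 0.0]
wrist_force: [-0.7, -0.1, 0.5]
opening: 0.599
```

```bash
python3 look.py w9
```

```text
16.975 [0.43823945 0.00844346 0.08419506] yaw -7.215448121705718 tilt [ 4.68357191e-05 -1.34221763e-05 -9.99999999e-01] [-0.70807047 -0.05705929  0.45742819] 0.5992931899088809 [-2.52832797e-01  1.08826446e-01  2.06686480e+00 -1.55568877e-06
  9.65852705e-01 -1.26898585e-01]
```

View pics/w9.png

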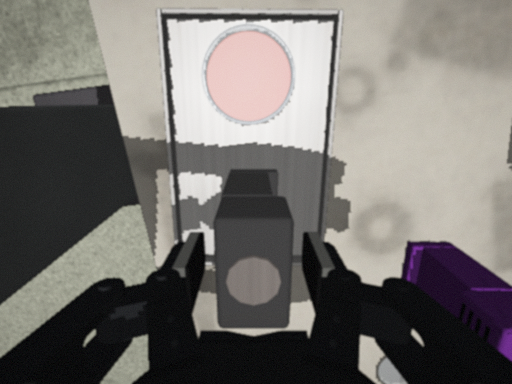

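Fingers are clear on both sides and the cartridge (disc at 253,282) stands upright inside the tray, with the dish at (248,75) undisturbed. Retreating straight up.

Emit:
{"name": "servo_tool", "arguments": {
  "increments": "0 0 -1 0 0.6; 0 0 -2 0 0.6; 0 0 -3 0 0.6; 0 0 -4 0 0.6; 0 0 -4 0 0.6; 0 0 -2 0 0.6; 0 0 0 0 0.6; 0 0 0 0 0.6"
}}

```text
time_s: 18.02
eef_pos: [0.4376, 0.0086, 0.2434]
eef_rot: [-0.0, 0.998, -0.063, -0.001]
wrist_force: [-0.7, 0.1, -0.3]
opening: 0.603
```

```bash
python3 look.py w10;python3 - <<'E'
from h import *
import pickle
o,im,d=pickle.load(open("w10.pkl","rb"));c=cam("wrist",o)
vv,uu=np.mgrid[0:384,0:512];K,A,t=c
P=((A@(np.linalg.inv(K)@np.stack([uu.ravel(),vv.ravel(),np.ones(uu.size)]))*d.ravel()).T+t).reshape(384,512,3)
r=np.zeros((384,512),bool);r[100:300,215:300]=1
m=r&(P[...,2]>.085)&(P[...,2]<.11);print("cart top",np.median(P[m],0),np.percentile(P[m][:,2],[5,50,95]),m.sum())
im,d=ctrl.camera("scene");cv2.imwrite("pics/s10.png",im[:,:,::-1])
E
```

```text
18.025 [0.43764018 0.00859206 0.24341061] yaw -7.2175635572429755 tilt [-1.13433049e-03  2.85064870e-04 -9.99999316e-01] [-0.65223403  0.0783097  -0.25470118] 0.6027765682684104 [-2.52842468e-01 -1.34550185e-01  1.93905922e+00 -7.97410427e-06
  1.33825320e+00 -1.26870296e-01]
cart top [0.43954793 0.00983781 0.09820355] [0.09589655 0.09820355 0.10168053] 2027
```

View pics/w10.png

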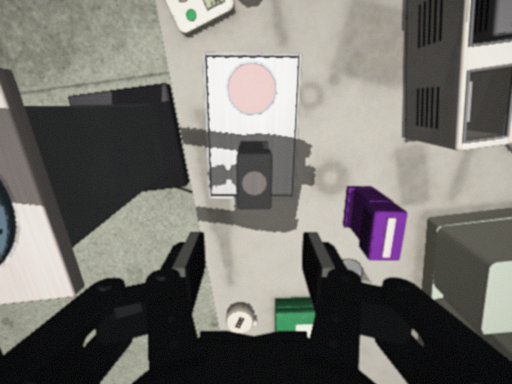

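View pics/s10.png

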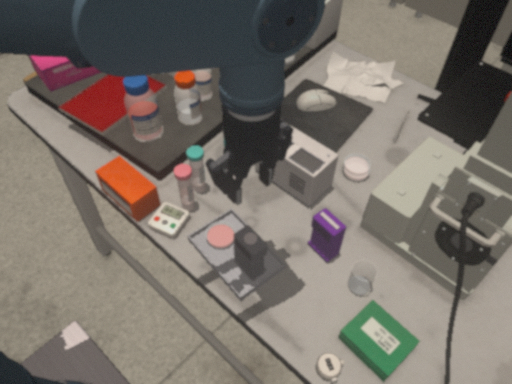

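```bash
python3 -c "
from bench import ctrl
print(ctrl.hand_in())"
```

```text
the job is handed in; nothing more can be done
None
```

The disc-topped cartridge is out of the bay at block y = −40 mm and stands upright on the tray floor; the job was handed in at about 18 s of the 54 s allowed.

- **Release:** I pressed it straight down with shut fingers. It took about 4 N, then about 9 N as the latch yielded. The stop came about 17 mm below the latched height. The press ended at 17 N, slightly above the suggested 12–14 N but far below the 50 N limit. When I lifted the fingers, its top was measured at 0.153 m, 28 mm above latched.
- **Placing:** I gripped it across x, pulled it straight up and set it down in the −y half of the tray. It touched the floor at the expected height with about 7 N.
- **Last checks:** Its top is flat and measured at 0.098 m, which matches standing on the tray floor. It has about 30 mm of clearance to the dish, which lies where it was, and the gripper is well clear of it.
- **Bar cartridge:** It was still at its latched height when measured after the release, and it looked unchanged in the picture taken once the disc cartridge was out. The final pictures did not show its top.
- **Disagreements:** The top and wrist cameras differed by about 3 mm in x on the block and up to 8 mm on the tray. I settled these by centring on the fingers at close range over the block and by measuring the tray again from directly above it.

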